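# Make up two kits from the stock

## Task

Make up the two kits in the shallow grey trays. The long three-bay tray gets the big bolt, the nut and the wooden offcut: the nut in the middle bay, the bolt and the offcut in the two end bays, one in each, either way round; the two-bay tray gets the small bolt and the stubby screwdriver, one to a bay, either way round. Each thing must lie flat on the floor of its bay, not up on a wall, and the tape roll and the chisel stay where they are.

Things in the scene. Friction and masses are not known exactly. Their poses are not given: they have to be found in the camera images.
- big_bolt_mid (a point): The bigger of two plain steel hex bolts, 80 mm long, lying on its side; point: its middle, on its axis, about 10 mm above what it lies on. Its y axis runs along the bolt towards the head, its z axis is up at the start. The head (27 mm wide, 24 mm high) fills the last 11 mm at +y; the rest is a round shank of 16 mm diameter; the free end of the shank touches the surface, so the axis slopes by 3 degrees.
- small_bolt_mid (a point): The smaller steel hex bolt, 62 mm long, lying on its side; point: its middle, on its axis, about 8 mm above what it lies on. Its y axis runs along the bolt towards the head. The head (20 mm wide, 18 mm high) fills the last 8 mm at +y; the rest is a round shank of 12 mm diameter, sloping in the same way.
- nut_mid (a point): Large brown-grey hexagonal steel nut lying flat, 36 mm across flats (its x axis is square to one pair of flats), 41 mm across corners (along its y axis), 20 mm high; point: its centre, 10 mm above its underside.
- offcut_mid (a point): Small brown wooden block, 45 x 80 x 38 mm (x, y, z), lying with its 80 mm along its own y axis; point: its centre, 19 mm above its underside.
- stubby_mid (a point): Stubby screwdriver with a blue faceted handle, 104 mm long, lying on its side; point: its middle, on its axis, about 14 mm above what it lies on. Its y axis runs along the tool towards the handle's end: the handle (33 mm wide, 28 mm high) reaches from 8 mm on the -y side of the point to 52 mm on its +y side; the thin steel blade lies on the -y side. The balance point is in the handle, 20 mm to +y.
- long_tray: Long shallow grey tray, fixed to the bench, 112 mm (its x) by 214 mm (its y) outside, with a 7 mm thumb lip at each y end; origin at the centre of its underside. Floor 4 mm thick, walls and dividers 4 mm thick with their tops at z = 10 mm (6 mm above the floor). Three equal bays in a row along its y, each 104 mm along x and 66 mm wide, centred at y = -70, 0 and +70 mm.
- short_tray: Shorter shallow grey tray, fixed to the bench, 128 mm (its x) by 144 mm (its y) outside, with the same lips; origin at the centre of its underside. Floor and walls as the long tray. Two equal bays, each 120 mm along x and 66 mm wide, centred at y = -35 and y = +35 mm.
- tape_roll: Bystander: roll of masking tape lying flat, 70 mm diameter, 25 mm high, at the left of the work; origin at the centre of its underside. Not to be moved.
- cold_chisel: Bystander: short cold chisel, 16 x 140 x 15 mm (x, y, z), lying across in front of the right-hand tray; origin at the centre of its underside. Not to be moved.
Mind the look-alikes: they are no part of the job. Leave any blue or green look-alike of the part that bears small_bolt_mid alone.

How it is judged:
By the outcome, as a careful person would: the job done as asked, in the order asked, and still so for the second after the job is handed in, with the robot touching nothing.
It also fails if it takes over 128 s, if anything falls off the work surface, if the arm or the gripper's body presses on something with over 40 N, if the wrist force passes 120 N, or if a joint passes its speed limit or range.

## Robot

A 6-joint arm with a two-finger parallel gripper is mounted at the origin on a cart in front of the work surface, level with it; the furniture and walls round the work are solid. World frame = base frame: x ahead of the robot, y to its left, z up, the work surface at z = 0. Lengths are in mm, angles in rad, forces in N, time in s.
With the tool pointing down it reaches from about 250 to 725 mm from the base axis. Payload 4 kg.
Tool frame: the origin (TCP) lies midway between the tips of the shut fingers; the grasp point (between the pads) lies 19 mm behind it (r.grip_point_offset is the distance from the TCP to the grasp point, in mm); z points along the fingers, y is the line along which they close (so a half turn about z gives the same grasp; the last joint's range is limited). The gripper opens to 85 mm and grips with 20 to 120 N. Pads are 22 mm wide; open, the fingers measure 114 mm over their backs; the gripper's body (76 mm by 85 mm) begins 54 mm behind the grasp point. The pads swing forward as they close: fully open they stand 13 mm farther back than shut.
Start: joints at [1.166, 0.241, 0.005, 1.335, 0, 1.571], TCP at [196.916, 459.591, 231.306] pointing down, gripper open.
Joint ranges: [-2.72, 2.72], [-1.05, 1.87], [-1.09, 1.28], [-1.99, 2.15], [-1.42, 1.44], [-3.14, 3.14]. Speed limits (rad/s): [2.79, 2.79, 3.14, 3.14, 3.14, 3.14].

## Interface

Orientations are given as a unit quaternion [x, y, z, w].
In Python, from workcell import r gives the robot as it stands.
- The arm moves only by the shell command python3 -m handwheel 'ROWS'. ROWS is a JSON object of lists of equal length, an entry for each row: "dp": the shift along the tool's x, y, z in cm, a list of three; "delta_rot": the turn, a rotation vector about the tool's x, y, z in degrees, a list of three; "claw": the closure, from -1 (fully open) to 1 (shut), so that 0 is half open. In form: {"dp": [[x, y, z], ...], "delta_rot": [[wx, wy, wz], ...], "claw": [claw, ...]}. A call has 1 to 8 rows; each row shifts and turns the commanded pose from where the row before left it, along the tool's axes as they then stand; what a row does not reach is not made up. A row lasts 1/12 s, in which the tool goes at most 41.7 mm and 7.16 degrees, less where a joint would pass 70% of its speed; a pose out of reach is approached as far as the arm can. A call with a gripper value outside its range is refused whole. The fingers move at their own pace and stop on an object; the grip force is fixed at half the most. Time passes only in rows, so rows that do not move let the fingers close. It gives the time, the measured TCP pose, the force, the opening and the grip force at its end, in the units of the state.
- r.read_state(): the state, without advancing time (a new reading comes with each control period).
- r.snapshot(name): name is "scene" or "top" or "wrist"; returns the picture (400x640x3 uint8, red, green, blue); there is no depth.
- r.camera_model(name): a dict with "camera_matrix" (3x3 intrinsics, pixels), "origin" and "orientation" of the camera in the world; the wrist camera has in their place "tool_from_camera" (4x4, takes a point from camera to tool coordinates, whose origin is the TCP and whose axes are the flange's). Camera axes: x right, y down, z forward; pixel columns grow to the right and rows downward; lengths in mm; the calibration is good to about 2 mm. The wrist camera is an equidistant fisheye: a pixel r from the principal point sees the ray r / f radians off the axis. A picture is of the moment at which its call begins: read the wrist's pose just before it. camera_model takes no time and is no camera call.
- r.sign_off(): hands the job in; it is judged then, once.
The state is a dict: "time": time; "joint_positions": joint angles; "joint_vel": joint speeds; "joint_torque": joint torques, N m; "eef_pos": TCP position; "tcp_rot": TCP orientation; "ft_force": force on the tool from outside, world axes, zero at the start; "torque": the same for the moment, N m; "width": finger opening in mm; "finger_force": force on a finger pad.
Only numpy, scipy, OpenCV 4.12 (cv2) and the standard library are available. Lean on these libraries where they do the work, as an engineer would, in place of code of your own. Each camera call takes 0.05 s, during which the arm holds its last target. There are 200 camera calls.

## Working session

There is one attempt and no reset: what is moved stays moved. The work goes in short steps, Python scripts to look and compute and a shell command to move; the robot and the scene stay as the last step left them, time stands still between calls to the robot, and variables do not carry over. Pictures are saved under pics/ and viewed, at most 14 in all, crops included, and the job is handed in when it is done.

```bash
mkdir -p pics; ls; python3 - <<'E'
from workcell import r
import cv2
for n in ("scene","top"):
    cv2.imwrite(f"pics/{n}0.png",r.snapshot(n)[:,:,::-1]); print(n,r.camera_model(n))
print(r.camera_model("wrist")); print(r.read_state(), r.grip_point_offset)
E
```

```text
pics
scene {'camera_matrix': array([[389.00967985,   0.        , 324.55471889],
       [  0.        , 389.00967985, 198.84309275],
       [  0.        ,   0.        ,   1.        ]]), 'origin': array([  50.16909856, -406.5542635 ,  880.11192223]), 'orientation': array([ 0.86465779, -0.36825007,  0.12736081, -0.31707729])}
top {'camera_matrix': array([[399.46777534,   0.        , 317.85675246],
       [  0.        , 399.46777534, 198.9924976 ],
       [  0.        ,   0.        ,   1.        ]]), 'origin': array([335.20967162,  76.10313261, 985.71246725]), 'orientation': array([ 0.7070767 , -0.70109182,  0.06434591, -0.06612415])}
{'camera_matrix': array([[309.70691629,   0.        , 317.45378134],
       [  0.        , 309.70691629, 198.60670025],
       [  0.        ,   0.        ,   1.        ]]), 'tool_from_camera': array([[-9.88469609e-04, -9.63316078e-01, -2.68367577e-01,
         6.68163433e+01],
       [ 9.99999205e-01, -1.16245015e-03,  4.89396301e-04,
         9.55293173e-01],
       [-7.83407255e-04, -2.68366879e-01,  9.63316461e-01,
        -1.43702990e+02],
       [ 0.00000000e+00,  0.00000000e+00,  0.00000000e+00,
         1.00000000e+00]])}
{'time': 0.1, 'joint_positions': array([1.16600212e+00, 2.41355277e-01, 3.88247373e-03, 1.33520776e+00,
       8.89201700e-06, 1.57079356e+00]), 'joint_vel': array([-3.70469663e-05, -1.44438362e-03,  4.35599573e-03, -1.09821692e-03,
       -3.69064184e-04, -6.09970565e-04]), 'joint_torque': array([ 2.82871033e-04, -3.73137832e+01,  2.53010756e+01,  1.08844112e-02,
        1.27442112e-05,  4.87097637e-06]), 'eef_pos': array([196.69274083, 459.0802997 , 230.5021506 ]), 'tcp_rot': array([ 2.01016637e-01,  9.79587374e-01, -9.21995103e-04, -1.93739700e-04]), 'ft_force': array([0.36134078, 0.21116103, 0.13173694]), 'torque': array([-0.00418108,  0.01263653,  0.02652927]), 'finger_force': 0.0, 'width': 85.22389431828576} 18.700000000000003
```

View pics/top0.png

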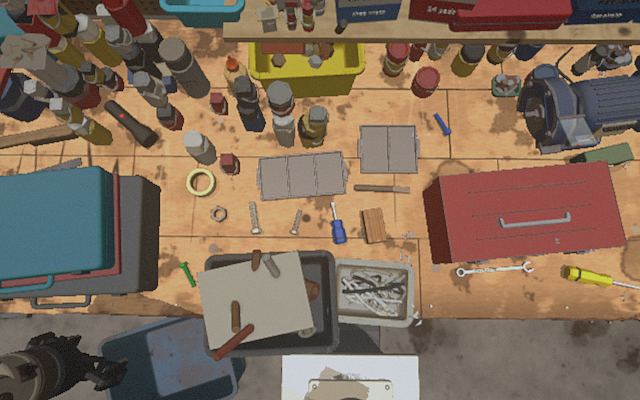

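View pics/scene0.png

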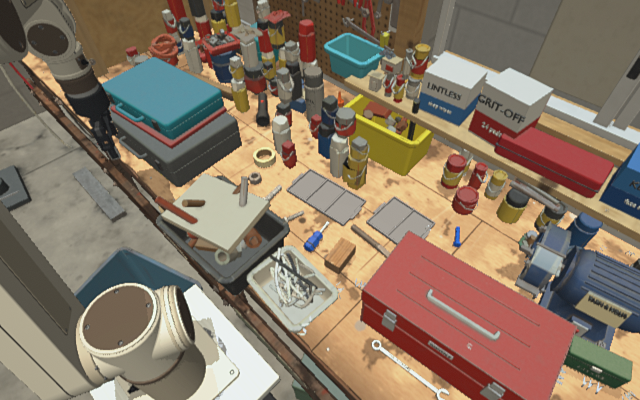

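Top view: the nut is at (219,213), bolt candidates at (254,218), (297,222), green (188,273) and blue (442,123). The stubby is at (337,223), the offcut at (373,225), and there is a yellow screwdriver at (590,275). The long tray is at (302,176), the short tray at (389,149), the tape at (200,182) and the chisel at (381,188). The two plain grey bolts are the ones I want. Next is a close crop to check them.

```bash
cat > h.py <<'E'
import numpy as np, cv2
from scipy.spatial.transform import Rotation as R
from workcell import r
def ray(name,px,st=None):
    m=r.camera_model(name);K=m["camera_matrix"];px=np.atleast_2d(np.asarray(px,float))
    u=(px[:,0]-K[0,2])/K[0,0];v=(px[:,1]-K[1,2])/K[1,1]
    if name!="wrist":
        return m["origin"],R.from_quat(m["orientation"]).apply(np.c_[u,v,np.ones_like(u)])
    t=np.hypot(u,v);s=np.where(t>1e-9,np.sin(t)/np.maximum(t,1e-9),1)
    d=np.c_[u*s,v*s,np.cos(t)]
    T=m["tool_from_camera"];Q=R.from_quat(st["tcp_rot"])
    return st["eef_pos"]+Q.apply(T[:3,3]),Q.apply(d@T[:3,:3].T)
def plane(name,px,z,st=None):
    o,d=ray(name,px,st); k=(z-o[2])/d[:,2]; return o+k[:,None]*d
E
python3 - <<'E'
from h import *
im=cv2.imread("pics/top0.png")
c=cv2.resize(im[110:290,175:455],None,fx=2.85,fy=2.85,interpolation=cv2.INTER_CUBIC);cv2.imwrite("pics/crop0.png",c)
for n,p,z in [("nut",(219,213),20),("bolt",(254,218),10),("sb",(297,222),8),("stub",(337,223),14),("off",(373,225),38),("lt",(302,176),10),("st",(389,149),10),("chis",(381,188),15),("tape",(200,182),25)]:
    print(n,plane("top",p,z)[0].round())
E
```

```text
nut [479. 321.  20.]
bolt [469. 236.  10.]
sb [460. 130.   8.]
stub [457.  32.  14.]
off [450. -53.  38.]
lt [576. 120.  10.]
st [ 648. -100.   10.]
chis [546. -77.  15.]
tape [555. 370.  25.]
```

View pics/crop0.png

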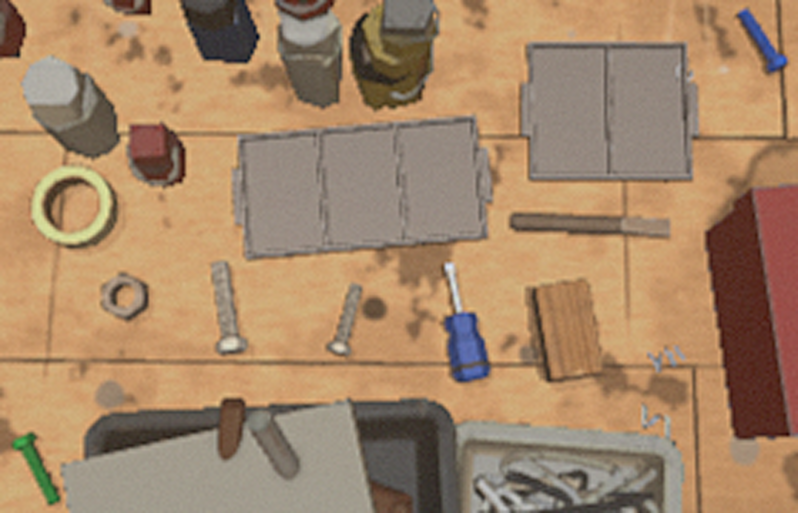

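The crop confirms it: two plain grey hex bolts, big at crop (225,305) and small at (347,320). The coloured ones, blue (762,40) and green (38,470), are decoys. Next I compute the poses and check how tall the tub in front is.

```bash
python3 - <<'E'
from h import *
def P(pts,z): return plane("top",np.array(pts)/2.85+[174.8,109.8],z)
def yaw(v): return np.degrees(np.arctan2(v[1],v[0])).round(1)
for n,h,t,z in [("big",(230,343),(220,263),10),("small",(340,349),(355,287),8),("stub",(470,378),(448,265),14)]:
    a,b=P([h,t],z); print(n,((a+b)/2).round(),"len",np.linalg.norm(a-b).round(),"yaw y",yaw(a-b))
for n,c,z in [("off",[(540,290),(588,280),(600,372),(550,380)],38),("lt",[(238,140),(473,118),(488,237),(247,258)],10),("st",[(528,45),(685,45),(692,180),(530,180)],10)]:
    q=P(c,z); print(n,q.mean(0).round(),"sides",np.linalg.norm(q-np.roll(q,-1,0),axis=1).round(),"yaw along x-ish", yaw(q[0]-q[3]+q[1]-q[2]),"yaw across",yaw(q[0]-q[1]+q[3]-q[2]))
print("nut",P([(125,297)],20).round())
def tri(a,b):
    o1,d1=ray("top",a);o2,d2=ray("scene",b);d1=d1[0];d2=d2[0]
    s=np.linalg.lstsq(np.c_[d1,-d2],o2-o1,rcond=None)[0];return ((o1+s[0]*d1+o2+s[1]*d2)/2).round(), np.linalg.norm(o1+s[0]*d1-o2-s[1]*d2).round()
print("board",tri((297.8,251.4),(268,207)),"bin",tri((334,251),(288,235)))
E
```

```text
big [474. 237.  10.] len 71.0 yaw y -170.8
small [462. 131.   8.] len 55.0 yaw y 167.5
stub [459.  35.  14.] len 99.0 yaw y -169.0
off [449. -57.  38.] sides [42. 78. 42. 76.] yaw along x-ish 5.9 yaw across 100.9
lt [577. 121.  10.] sides [210. 109. 211. 107.] yaw along x-ish 6.5 yaw across 95.8
st [648. -99.  10.] sides [142. 125. 143. 126.] yaw along x-ish 0.5 yaw across 90.5
nut [[476. 321.  20.]]
board (array([380., 121., 129.]), np.float64(3.0)) bin (array([380.,  45.,  87.]), np.float64(13.0))
```

```bash
cat >> h.py <<'E'
def go(x,y,z,yaw):
    "print turn (deg, tool axes) then shift (cm, tool axes after the turn); yaw = world direction of tool y"
    s=r.read_state();a=np.radians(yaw);yv=np.array([np.cos(a),np.sin(a),0]);zv=np.array([0,0,-1.]);
    W=R.from_matrix(np.c_[np.cross(yv,zv),yv,zv]);Q=R.from_quat(s["tcp_rot"])
    rv=np.degrees((Q.inv()*W).as_rotvec());dp=W.inv().apply(np.array([x,y,z])-s["eef_pos"])/10
    print("t",round(s["time"],2),"turn",rv.round(1),"shift cm",dp.round(2),"j",s["joint_positions"].round(2))
def shot(tag):
    s=r.read_state();im=r.snapshot("wrist")[:,:,::-1].copy();cv2.imwrite(f"pics/{tag}.png",im);np.save(f"pics/{tag}.npy",np.r_[s["eef_pos"],s["tcp_rot"]]);return im
def load(tag):
    a=np.load(f"pics/{tag}.npy");return dict(eef_pos=a[:3],tcp_rot=a[3:])
E
python3 -c "
from h import *
go(430,270,230,96)"
```

```text
t 0.1 turn [ -0.1  -0.  -29.2] shift cm [-21.23 -21.24   0.05] j [1.17 0.24 0.   1.34 0.   1.57]
```

```bash
python3 -m handwheel '{"dp":[[0,0,0],[0,0,0],[0,0,0],[0,0,0],[0,0,0]],"delta_rot":[[0,0,-5.8],[0,0,-5.8],[0,0,-5.8],[0,0,-5.8],[0,0,-6]],"claw":[-1,-1,-1,-1,-1]}'
python3 -m handwheel '{"dp":[[-2.7,-2.7,0],[-2.7,-2.7,0],[-2.7,-2.7,0],[-2.7,-2.7,0],[-2.6,-2.6,0],[-2.6,-2.6,0],[-2.6,-2.6,0],[-2.6,-2.6,0]],"delta_rot":[[0,0,0],[0,0,0],[0,0,0],[0,0,0],[0,0,0],[0,0,0],[0,0,0],[0,0,0]],"claw":[-1,-1,-1,-1,-1,-1,-1,-1]}'
python3 -m handwheel '{"dp":[[0,0,3],[0,0,3],[0,0,3],[0,0,0],[0,0,0]],"delta_rot":[[0,0,0],[0,0,0],[0,0,0],[0,0,0],[0,0,0]],"claw":[-1,-1,-1,-1,-1]}'
python3 -c "
from h import *
go(430,270,140,96); shot('w1')"
```

```text
time: 0.52
eef_pos: [196.8, 459.2, 230.8]
tcp_rot: [-0.055, 0.998, -0.001, -0.0]
ft_force: [-0.9, -0.3, 0.8]
width: 85.4
finger_force: 0.0
time: 1.18
eef_pos: [430.8, 269.4, 230.9]
tcp_rot: [-0.052, 0.999, -0.0, -0.0]
ft_force: [0.5, 1.5, -0.0]
width: 85.3
finger_force: 0.0
time: 1.6
eef_pos: [428.4, 269.9, 139.8]
tcp_rot: [-0.052, 0.999, -0.001, -0.002]
ft_force: [-0.2, -0.1, 0.9]
width: 85.4
finger_force: 0.0
t 1.6 turn [-0.1 -0.3 -0. ] shift cm [-0.16 -0.   -0.02] j [ 0.56  0.32 -0.14  1.12  0.    0.46]
```

View pics/w1.png

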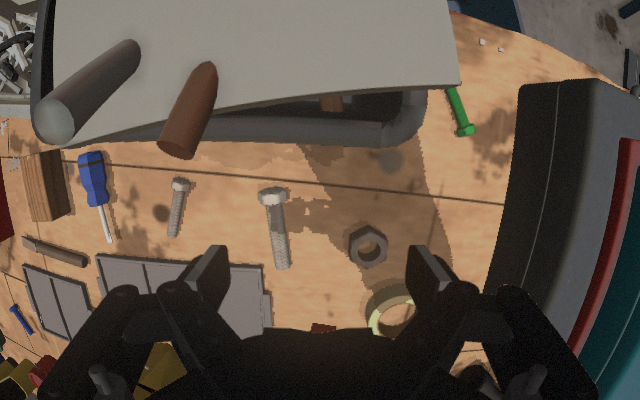

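Wrist view: nut (368,247), big bolt (276,228), small bolt (179,207), stubby (96,195), offcut (45,185) and the trays at the bottom. Next I measure the grey things with masks.

```bash
cat >> h.py <<'E'
def rect(im,st,box,z,test,name="wrist"):
    "largest blob in box passing test(hsv); its contour cast on plane z; min rectangle: centre, sides, long side yaw"
    x0,y0,x1,y1=box;h=cv2.cvtColor(im[y0:y1,x0:x1],cv2.COLOR_BGR2HSV).astype(int)
    m=cv2.morphologyEx(test(h).astype(np.uint8),cv2.MORPH_OPEN,np.ones((2,2)))
    c=max(cv2.findContours(m,cv2.RETR_EXTERNAL,cv2.CHAIN_APPROX_NONE)[0],key=cv2.contourArea)[:,0]+[x0,y0]
    q=plane(name,c,z,st);b=cv2.boxPoints(cv2.minAreaRect(q[:,:2].astype(np.float32)))
    e=[b[1]-b[0],b[2]-b[1]];e.sort(key=np.linalg.norm)
    return b.mean(0).round(1),np.linalg.norm(e,axis=1).round(1),np.degrees(np.arctan2(e[1][1],e[1][0])).round(1)%180,c
grey=lambda h:(h[...,1]<75)&(h[...,2]>60)
E
python3 - <<'E'
from h import *
im=cv2.imread("pics/w1.png");st=load("w1")
v=im[165:285,150:410].copy()
v=cv2.resize(v,None,fx=3,fy=3,interpolation=cv2.INTER_CUBIC)
for n,b,z in [("nut",(340,215,396,275),20),("big",(250,180,300,272),10),("small",(160,170,200,242),8)]:
    q=rect(im,st,b,z,grey);print(n,q[:3]);cv2.drawContours(v,[((q[3]-[150,165])*3+1).astype(int)],-1,(0,255,0),1)
h=cv2.cvtColor(im,cv2.COLOR_BGR2HSV);print(h[247,352],h[262,368],h[240,277],h[200,330],h[250,320])
cv2.imwrite("pics/w1c.png",v)
E
```

```text
nut (array([480.4, 324.4], dtype=float32), array([34.6, 37.6], dtype=float32), np.float32(10.7))
big (array([474.3, 233.9], dtype=float32), array([26.5, 85.5], dtype=float32), np.float32(6.6))
small (array([464.3, 133.5], dtype=float32), array([19.7, 65.4], dtype=float32), np.float32(171.8))
[ 14  63 102] [13 66 96] [ 14  47 159] [ 14 111 145] [ 16 101 195]
```

View pics/w1c.png

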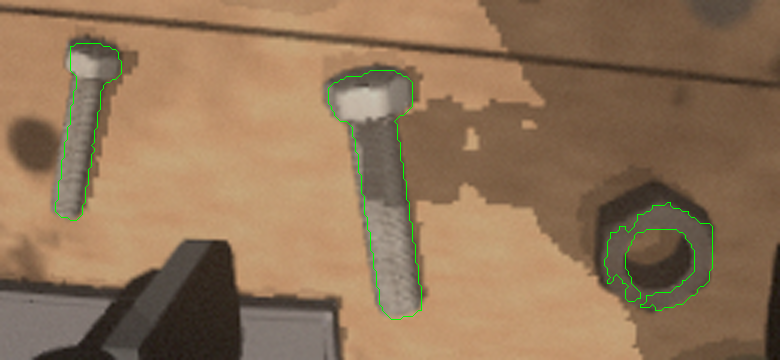

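```bash
python3 - <<'E'
from h import *
st=load("w1")
def P(pts,z): return plane("wrist",(np.array(pts)-1)/3+[150,165],z,st)
print("nut",P([(658,256)],20).round(1))
for n,a,b,z,L in [("big",(375,130),(400,314),9,80),("small",(90,85),(68,215),7,62)]:
    a,b=P([a,b],z);u=(a-b)/np.linalg.norm(a-b);print(n,"mid",(b+u*L/2).round(1),"yaw",np.degrees(np.arctan2(u[1],u[0])).round(1))
go(480,325,60,96)
E
```

```text
nut [[479.8 324.2  20. ]]
big mid [475.4 236.7   9. ] yaw -169.3
small mid [464.6 131.    7. ] yaw 167.6
t 1.65 turn [-0. -0.  0.] shift cm [-5.55  4.85  8.17] j [ 0.56  0.31 -0.14  1.12 -0.    0.46]
```

```bash
python3 -m handwheel '{"dp":[[-2.8,2.4,2.7],[-2.75,2.4,2.7],[0,0,2.7],[0,0,2.7],[0,0,2.8],[0,0,0],[0,0,0]],"delta_rot":[[0,0,0],[0,0,0],[0,0,0],[0,0,0],[0,0,0],[0,0,0],[0,0,0]],"claw":[-1,-1,-1,-1,-1,-1,-1]}'
python3 -m handwheel '{"dp":[[0,0,0],[0,0,0],[0,0,0],[0,0,0],[0,0,0],[0,0,0],[0,0,0],[0,0,0]],"delta_rot":[[0,0,0],[0,0,0],[0,0,0],[0,0,0],[0,0,0],[0,0,0],[0,0,0],[0,0,0]],"claw":[1,1,1,1,1,1,1,1]}'
python3 -m handwheel '{"dp":[[0,0,-2],[0,0,-3],[0,0,-3],[0,0,0],[0,0,0]],"delta_rot":[[0,0,0],[0,0,0],[0,0,0],[0,0,0],[0,0,0]],"claw":[1,1,1,1,1]}'
python3 -c "
from h import *
go(577,121,70,96); shot('w2')"
```

```text
time: 2.23
eef_pos: [475.8, 320.3, 10.6]
tcp_rot: [-0.053, 0.999, -0.0, -0.0]
ft_force: [0.8, -0.4, 0.5]
width: 85.6
finger_force: 0.0
time: 2.9
eef_pos: [477.1, 320.8, 12.2]
tcp_rot: [-0.052, 0.999, 0.001, 0.002]
ft_force: [-1.1, 0.2, 6.8]
width: 33.7
finger_force: 59.5
time: 3.32
eef_pos: [477.5, 320.9, 92.6]
tcp_rot: [-0.052, 0.999, 0.001, 0.002]
ft_force: [0.2, -0.2, -2.1]
width: 33.5
finger_force: 60.5
t 3.32 turn [ 0.2  0.3 -0. ] shift cm [ -7.81 -20.92   2.26] j [ 0.59  0.48 -0.03  1.06 -0.    0.49]
```

```bash
python3 - <<'E'
from h import *
im=cv2.imread("pics/w2.png");cv2.imwrite("pics/w2c.png",cv2.resize(im[220:400,200:440],None,fx=2.5,fy=2.5))
E
```

```text
(no output)
```

View pics/w2c.png

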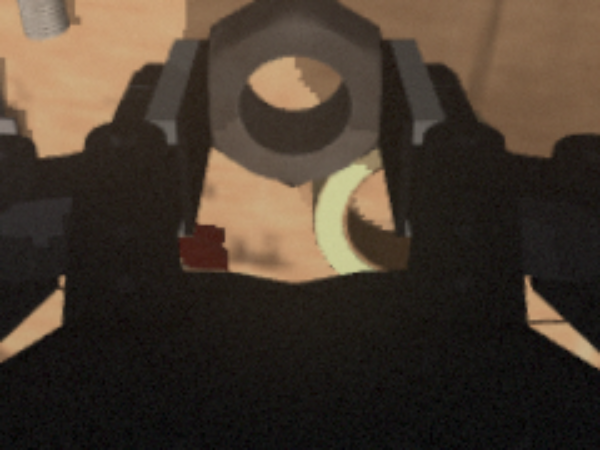

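```bash
python3 -m handwheel '{"dp":[[-1.12,-3,0],[-1.12,-3,0],[-1.12,-3,0],[-1.12,-3,0],[-1.12,-3,0],[-1.12,-3,0],[-1.1,-2.9,0],[0,0,0]],"delta_rot":[[0,0,0],[0,0,0],[0,0,0],[0,0,0],[0,0,0],[0,0,0],[0,0,0],[0,0,0]],"claw":[1,1,1,1,1,1,1,1]}'
python3 -m handwheel '{"dp":[[0,0,2.7],[0,0,2.5],[0,0,1.5],[0,0,0.8],[0,0,0],[0,0,0],[0,0,0]],"delta_rot":[[0,0,0],[0,0,0],[0,0,0],[0,0,0],[0,0,0],[0,0,0],[0,0,0]],"claw":[1,1,1,1,1,1,1]}'
```

```text
time: 4.03
eef_pos: [576.6, 114.7, 88.0]
tcp_rot: [-0.049, 0.999, -0.002, -0.001]
ft_force: [0.6, -0.3, -2.6]
width: 33.5
finger_force: 60.6
time: 4.62
eef_pos: [573.2, 119.8, 15.4]
tcp_rot: [-0.052, 0.999, -0.001, -0.002]
ft_force: [-4.5, -2.7, 11.0]
width: 33.5
finger_force: 65.1
```

```bash
python3 -m handwheel '{"dp":[[0,0,0],[0,0,0],[0,0,0],[0,0,-1.5],[0,0,-3],[0,0,-3],[2.5,0,-2.5],[2.5,0,0]],"delta_rot":[[0,0,0],[0,0,0],[0,0,0],[0,0,0],[0,0,0],[0,0,0],[0,0,0],[0,0,0]],"claw":[-1,-1,-1,-1,-1,-1,-1,-1]}'
python3 -m handwheel '{"dp":[[2.8,2.4,0],[2.8,2.4,0],[0,2.8,0],[0,2.5,0],[0,0,0],[0,0,0]],"delta_rot":[[0,0,-4],[0,0,0],[0,0,0],[0,0,0],[0,0,0],[0,0,0]],"claw":[-1,-1,-1,-1,-1,-1]}'
python3 - <<'E'
from h import *
im=shot('w3');st=load('w3');cv2.imwrite("pics/w3c.png",cv2.resize(im[60:380,40:600],None,fx=1.42,fy=1.42))
go(467.5,235.2,60,100)
E
```

```text
time: 5.28
eef_pos: [529.9, 116.0, 119.8]
tcp_rot: [-0.052, 0.999, 0.001, 0.005]
ft_force: [1.3, 0.3, 0.0]
width: 85.5
finger_force: 0.0
time: 5.78
eef_pos: [454.0, 208.0, 114.6]
tcp_rot: [-0.089, 0.996, -0.0, -0.0]
ft_force: [-0.2, -0.3, 0.8]
width: 85.3
finger_force: 0.0
t 5.83 turn [-0.  -0.   0.1] shift cm [-1.8   2.53  5.46] j [ 0.43  0.32 -0.2   1.05 -0.    0.25]
```

View pics/w3c.png

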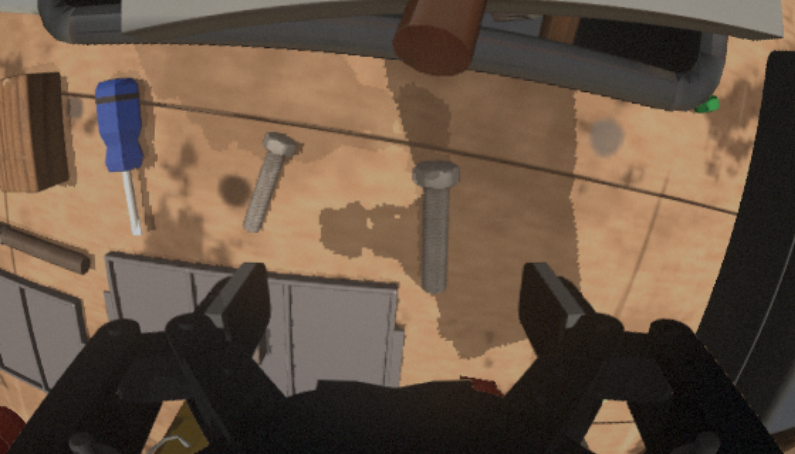

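```bash
python3 - <<'E'
from h import *
st=load("w3")
def P(pts,z): return plane("wrist",np.array(pts)/1.42+[40,60],z,st)
for n,a,b,z,L in [("big",(436,190),(433,293),9,80),("small",(274,155),(251,233),7,62),("stub",(117,80),(138,235),14,104)]:
    a,b=P([a,b],z);u=(a-b)/np.linalg.norm(a-b);print(n,"mid",(b+u*L/2).round(1),"yaw",np.degrees(np.arctan2(u[1],u[0])).round(1),np.linalg.norm(a-b).round())
print("dowel end",P([(435,70)],140).round())
E
```

```text
big mid [476.1 237.4   9. ] yaw -169.7 68.0
small mid [466.4 130.    7. ] yaw 169.1 53.0
stub mid [461.2  33.2  14. ] yaw -168.3 103.0
dowel end [[385. 207. 140.]]
```

```bash
python3 -m handwheel '{"dp":[[-1.2,1.3,1.5],[-1.1,1.3,1.5],[0,0,3.2],[0,0,2.8],[0,0,1.4],[0,0,0.7],[0,0,0],[0,0,0]],"delta_rot":[[0,0,0],[0,0,0],[0,0,0],[0,0,0],[0,0,0],[0,0,0],[0,0,0],[0,0,0]],"claw":[-1,-1,-1,-1,-1,-1,-1,-1]}'
```

```text
time: 6.5
eef_pos: [473.1, 235.9, 4.1]
tcp_rot: [-0.087, 0.996, -0.0, -0.0]
ft_force: [0.5, 0.1, 0.0]
width: 85.4
finger_force: 0.0
```

```bash
python3 -m handwheel '{"dp":[[0,0,0],[0,0,0],[0,0,0],[0,0,0],[0,0,0],[0,0,0],[0,0,0],[0,0,0]],"delta_rot":[[0,0,0],[0,0,0],[0,0,0],[0,0,0],[0,0,0],[0,0,0],[0,0,0],[0,0,0]],"claw":[1,1,1,1,1,1,1,1]}'
python3 -m handwheel '{"dp":[[0,0,-2],[0,0,-2],[0,0,-2],[0,0,0],[0,0,0],[0,0,0]],"delta_rot":[[0,0,0],[0,0,0],[0,0,4],[0,0,0],[0,0,0],[0,0,0]],"claw":[1,1,1,1,1,1]}'
python3 -c "
from h import *
go(566,190,64,96)
m=r.snapshot('top')[:,:,::-1];cv2.imwrite('pics/t1.png',cv2.resize(m[110:250,190:450],None,fx=3,fy=3,interpolation=cv2.INTER_CUBIC))"
```

```text
time: 7.17
eef_pos: [472.9, 236.7, 4.5]
tcp_rot: [-0.087, 0.996, 0.0, 0.0]
ft_force: [-1.1, -1.2, 5.8]
width: 13.7
finger_force: 58.6
time: 7.67
eef_pos: [471.8, 236.2, 62.9]
tcp_rot: [-0.053, 0.999, -0.0, -0.001]
ft_force: [-0.4, -0.1, -1.0]
width: 13.6
finger_force: 58.7
t 7.67 turn [-0.  -0.1  0.1] shift cm [-8.88 -5.58 -0.11] j [ 0.46  0.43 -0.19  0.95  0.    0.36]
```

View pics/t1.png

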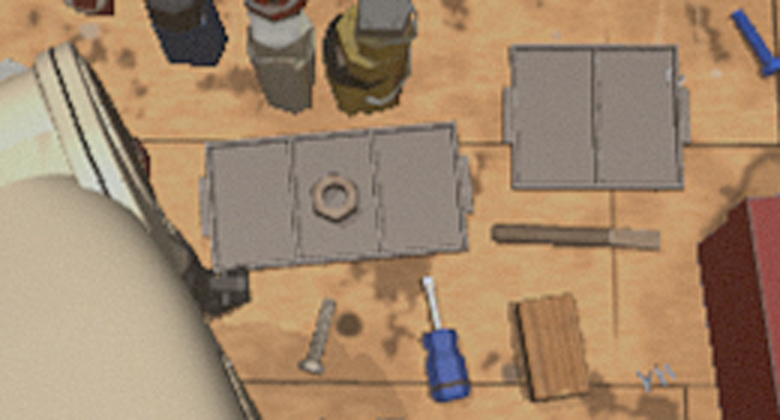

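```bash
python3 -m handwheel '{"dp":[[-3,-1.9,0],[-3,-1.9,0],[-2.9,-1.8,0],[0,0,2.4],[0,0,1.8],[0,0,1.1],[0,0,0],[0,0,0]],"delta_rot":[[0,0,0],[0,0,0],[0,0,0],[0,0,0],[0,0,0],[0,0,0],[0,0,0],[0,0,0]],"claw":[1,1,1,1,1,1,1,1]}'
python3 -m handwheel '{"dp":[[0,0,0],[0,0,0],[0,0,0],[0,0,0],[0,0,-1],[0,0,-3],[0,0,-3],[0,0,-2]],"delta_rot":[[0,0,0],[0,0,0],[0,0,0],[0,0,0],[0,0,0],[0,0,0],[0,0,0],[0,0,0]],"claw":[0.35,0.35,0.35,0.35,0.35,0.2,-1,-1]}'
python3 - <<'E'
from h import *
def P(pts,z): return plane("top",np.array(pts)/3+[189.8,109.8],z)
q=P([(519,303),(571,292),(588,390),(533,400)],38);print("off",q.mean(0).round(1),np.linalg.norm(q-np.roll(q,-1,0),axis=1).round(),(q-np.roll(q,1,0)).round(1)[:,:2].tolist())
go(448,-55,110,100)
E
```

```text
time: 8.38
eef_pos: [565.5, 189.8, 9.1]
tcp_rot: [-0.053, 0.999, -0.0, -0.002]
ft_force: [0.2, -0.2, -1.8]
width: 13.4
finger_force: 60.7
time: 9.05
eef_pos: [568.0, 190.5, 104.6]
tcp_rot: [-0.052, 0.999, 0.0, 0.002]
ft_force: [0.2, 0.1, -0.1]
width: 57.4
finger_force: 0.0
off [450.2 -55.2  38. ] [43. 79. 44. 78.] [[77.3, 10.1], [9.3, -41.8], [-78.3, -11.8], [-8.2, 43.5]]
t 9.05 turn [ 0.   0.2 -4. ] shift cm [ 16.09 -22.1   -0.54] j [0.32 0.51 0.06 1.12 0.   0.22]
```

```bash
python3 -m handwheel '{"dp":[[2.3,-3.16,0],[2.3,-3.16,0],[2.3,-3.16,0],[2.3,-3.16,0],[2.3,-3.16,0],[2.3,-3.16,0],[2.1,-3.1,0],[0,0,0]],"delta_rot":[[0,0,0],[0,0,0],[0,0,0],[0,0,0],[0,0,0],[0,0,0],[0,0,0],[0,0,-3]],"claw":[-1,-1,-1,-1,-1,-1,-1,-1]}'
python3 -m handwheel '{"dp":[[0,0,0],[0,0,0]],"delta_rot":[[0,0,0],[0,0,0]],"claw":[-1,-1]}'
python3 - <<'E'
from h import *
im=shot('w4');go(450,-56,10,99)
cv2.imwrite("pics/w4c.png",cv2.resize(im[60:400,100:600],None,fx=1.5,fy=1.5))
E
```

```text
time: 9.72
eef_pos: [428.1, -50.3, 101.7]
tcp_rot: [-0.076, 0.997, -0.001, -0.001]
ft_force: [0.5, -0.2, -0.1]
width: 85.6
finger_force: 0.0
time: 9.88
eef_pos: [432.6, -46.2, 102.0]
tcp_rot: [-0.077, 0.997, -0.0, 0.001]
ft_force: [-0.0, -0.1, -0.1]
width: 85.5
finger_force: 0.0
t 9.93 turn [-0.   0.1 -0. ] shift cm [-1.53 -1.29  9.18] j [-0.11  0.22 -0.38  0.97  0.   -0.26]
```

View pics/w4c.png

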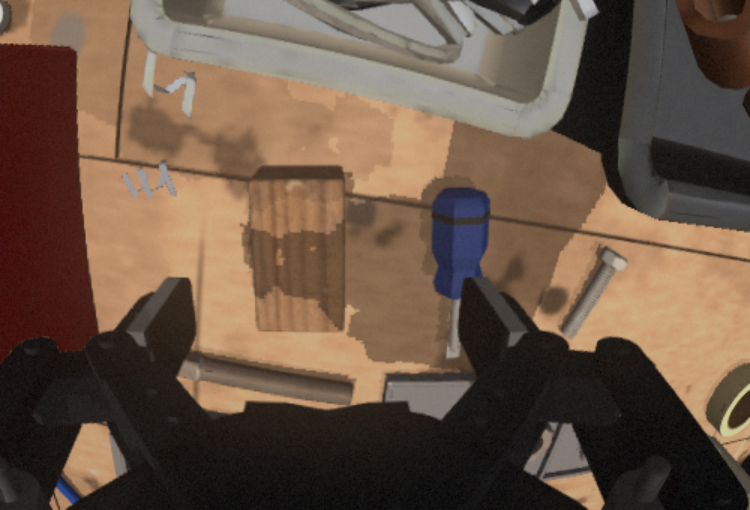

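The offcut top face is at crop (252..344, 180..330) and the stubby is clear to its right. I'll cast these to check.

```bash
python3 - <<'E'
from h import *
st=load("w4")
def P(pts,z): return plane("wrist",np.array(pts)/1.5+[100,60],z,st)
q=P([(252,180),(344,180),(344,330),(258,330)],38);print(q.mean(0).round(1),np.linalg.norm(q-np.roll(q,-1,0),axis=1).round(),(q[0]+q[1]-q[2]-q[3])[:2]/2)
go(*q.mean(0)[:2],10,99)
E
```

```text
[452.  -56.1  38. ] [42. 78. 44. 79.] [-77.84473971 -12.02613328]
t 9.93 turn [-0.   0.1 -0. ] shift cm [-1.73 -1.33  9.18] j [-0.11  0.22 -0.38  0.97  0.   -0.26]
```

```bash
python3 -m handwheel '{"dp":[[-0.9,-0.7,1],[-0.9,-0.6,2],[0,0,2.8],[0,0,2],[0,0,1.4],[0,0,0],[0,0,0]],"delta_rot":[[0,0,0],[0,0,0],[0,0,0],[0,0,0],[0,0,0],[0,0,0],[0,0,0]],"claw":[-1,-1,-1,-1,-1,-1,-1]}'
python3 -m handwheel '{"dp":[[0,0,0],[0,0,0],[0,0,0],[0,0,0],[0,0,0],[0,0,0]],"delta_rot":[[0,0,0],[0,0,0],[0,0,0],[0,0,0],[0,0,0],[0,0,0]],"claw":[1,1,1,1,1,1]}'
python3 -m handwheel '{"dp":[[0,0,-2],[0,0,-3],[0,0,-2],[0,0,0],[0,0,0]],"delta_rot":[[0,0,0],[0,0,0],[0,0,3],[0,0,0],[0,0,0]],"claw":[1,1,1,1,1]}'
python3 -c "
from h import *
go(584,51,80,96)"
```

```text
time: 10.52
eef_pos: [451.6, -54.8, 8.4]
tcp_rot: [-0.079, 0.997, 0.0, -0.001]
ft_force: [-0.6, -0.9, 0.6]
width: 85.5
finger_force: 0.0
time: 11.02
eef_pos: [453.0, -56.0, 10.2]
tcp_rot: [-0.078, 0.997, -0.0, 0.002]
ft_force: [0.2, 0.6, 6.5]
width: 44.2
finger_force: 62.4
time: 11.43
eef_pos: [452.7, -56.1, 80.0]
tcp_rot: [-0.053, 0.999, -0.0, 0.002]
ft_force: [-0.3, -0.6, -1.4]
width: 43.9
finger_force: 61.5
t 11.43 turn [-0.   0.2  0. ] shift cm [-14.18   9.28  -0.  ] j [-0.12  0.28 -0.36  0.92  0.   -0.23]
```

```bash
python3 -m handwheel '{"dp":[[-2.84,1.86,0],[-2.84,1.86,0],[-2.84,1.86,0],[-2.84,1.86,0],[-2.84,1.86,0],[0,0,0],[0,0,0]],"delta_rot":[[0,0,0],[0,0,0],[0,0,0],[0,0,0],[0,0,0],[0,0,0],[0,0,0]],"claw":[1,1,1,1,1,1,1]}'
python3 -m handwheel '{"dp":[[0,0,2.4],[0,0,2],[0,0,1.4],[0,0,0.7],[0,0,0],[0,0,0]],"delta_rot":[[0,0,0],[0,0,0],[0,0,0],[0,0,0],[0,0,0],[0,0,0]],"claw":[1,1,1,1,1,1]}'
python3 -c "
from h import *
go(584,51,80,96)"
```

```text
time: 12.02
eef_pos: [582.8, 52.6, 76.2]
tcp_rot: [-0.054, 0.999, -0.0, -0.002]
ft_force: [-0.7, -0.5, -0.6]
width: 44.1
finger_force: 61.6
time: 12.52
eef_pos: [580.6, 50.4, 14.0]
tcp_rot: [-0.052, 0.999, -0.0, -0.002]
ft_force: [-2.8, 0.2, 5.4]
width: 44.4
finger_force: 63.2
t 12.52 turn [-0.  -0.2 -0. ] shift cm [-0.34  0.03 -6.6 ] j [ 0.09  0.58 -0.08  0.91 -0.   -0.02]
```

```bash
python3 -m handwheel '{"dp":[[0,0,0],[0,0,0],[0,0,0],[0,0,-1],[0,0,-3],[0,0,-3],[0,0,-3],[0,0,0]],"delta_rot":[[0,0,0],[0,0,0],[0,0,0],[0,0,0],[0,0,0],[0,0,0],[0,0,6],[0,0,6]],"claw":[-1,-1,-1,-1,-1,-1,-1,-1]}'
python3 -m handwheel '{"dp":[[0,0,0],[0,0,0],[0,0,0]],"delta_rot":[[0,0,5.7],[0,0,0],[0,0,0]],"claw":[-1,-1,-1]}'
python3 -c "
from h import *
go(463,131,60,78.3)"
```

```text
time: 13.18
eef_pos: [587.6, 51.7, 121.6]
tcp_rot: [0.055, 0.998, 0.001, 0.006]
ft_force: [0.8, 0.2, 0.6]
width: 85.5
finger_force: 0.0
time: 13.43
eef_pos: [583.1, 51.4, 114.3]
tcp_rot: [0.101, 0.995, 0.0, 0.0]
ft_force: [0.2, -0.4, -0.3]
width: 85.9
finger_force: 0.0
t 13.43 turn [0.  0.  0.1] shift cm [13.38  5.36  5.43] j [ 0.09  0.48  0.04  1.13 -0.    0.29]
```

```bash
python3 -m handwheel '{"dp":[[3.35,1.34,0],[3.35,1.34,0],[3.34,1.34,0],[3.34,1.34,0],[0,0,2.5],[0,0,2.5],[0,0,0],[0,0,0]],"delta_rot":[[0,0,0],[0,0,0],[0,0,0],[0,0,0],[0,0,0],[0,0,0],[0,0,0],[0,0,0]],"claw":[-1,-1,-1,-1,-1,-1,-1,-1]}'
python3 - <<'E'
from h import *
im=shot('w5');st=load('w5')
q=rect(im,st,(200,100,420,290),7,lambda h:(h[...,1]<70)&(h[...,2]>70));print(q[:3])
go(463,131,3,78.3)
cv2.imwrite("pics/w5c.png",cv2.resize(im[60:400,100:600],None,fx=1.5,fy=1.5))
E
```

```text
time: 14.1
eef_pos: [461.4, 130.7, 62.9]
tcp_rot: [0.101, 0.995, -0.001, -0.002]
ft_force: [0.7, -0.2, 0.0]
width: 85.6
finger_force: 0.0
(array([464.9, 132.4], dtype=float32), array([19.8, 64.6], dtype=float32), np.float32(168.4))
t 14.15 turn [-0.  -0.1  0.1] shift cm [-0.    0.01  6.1 ] j [ 0.28  0.35 -0.32  0.91 -0.    0.48]
```

View pics/w5c.png

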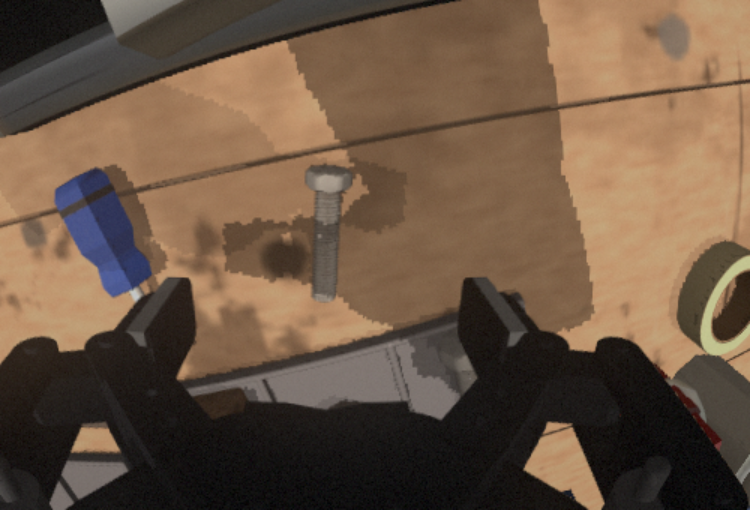

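```bash
python3 -m handwheel '{"dp":[[0,0,2.5],[0,0,2],[0,0,1],[0,0,0.5],[0,0,0],[0,0,0]],"delta_rot":[[0,0,0],[0,0,0],[0,0,0],[0,0,0],[0,0,0],[0,0,0]],"claw":[-1,-1,-1,-1,-1,-1]}'
python3 -m handwheel '{"dp":[[0,0,0],[0,0,0],[0,0,0],[0,0,0],[0,0,0],[0,0,0],[0,0,0],[0,0,0]],"delta_rot":[[0,0,0],[0,0,0],[0,0,0],[0,0,0],[0,0,0],[0,0,0],[0,0,0],[0,0,0]],"claw":[1,1,1,1,1,1,1,1]}'
python3 -m handwheel '{"dp":[[0,0,-2],[0,0,-3],[0,0,-3],[0,0,0],[0,0,0]],"delta_rot":[[0,0,0],[0,0,0],[0,0,-6],[0,0,-6],[0,0,0]],"claw":[1,1,1,1,1]}'
python3 -c "
from h import *
go(648,-64,80,90.5)
m=r.snapshot('top')[:,:,::-1];cv2.imwrite('pics/t2.png',cv2.resize(m[110:250,190:450],None,fx=3,fy=3,interpolation=cv2.INTER_CUBIC))"
```

```text
time: 14.65
eef_pos: [463.9, 131.1, 4.7]
tcp_rot: [0.102, 0.995, 0.0, 0.001]
ft_force: [0.1, -0.2, 1.0]
width: 85.2
finger_force: 0.0
time: 15.32
eef_pos: [463.2, 131.1, 4.2]
tcp_rot: [0.102, 0.995, 0.0, 0.0]
ft_force: [-0.4, 0.3, 3.2]
width: 9.6
finger_force: 58.7
time: 15.73
eef_pos: [464.6, 131.5, 85.7]
tcp_rot: [-0.003, 1.0, 0.001, 0.002]
ft_force: [-0.4, -0.7, -0.9]
width: 9.2
finger_force: 58.7
t 15.73 turn [ 0.1  0.2 -0.1] shift cm [-18.17 -19.71   0.57] j [ 0.28  0.32 -0.29  0.96  0.    0.27]
```

View pics/t2.png

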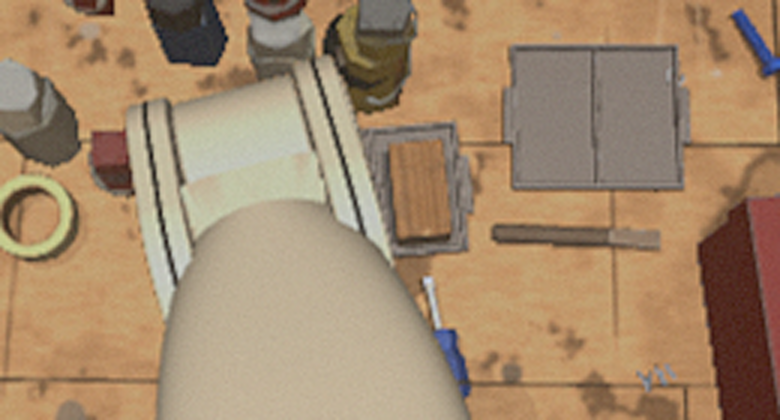

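```bash
python3 -m handwheel '{"dp":[[-2.55,-2.81,0],[-2.55,-2.81,0],[-2.55,-2.81,0],[-2.55,-2.81,0],[-2.55,-2.81,0],[-2.55,-2.81,0],[-2.55,-2.81,0],[0,0,0]],"delta_rot":[[0,0,0],[0,0,0],[0,0,0],[0,0,0],[0,0,0],[0,0,0],[0,0,0],[0,0,0]],"claw":[1,1,1,1,1,1,1,1]}'
python3 -m handwheel '{"dp":[[0,0,2],[0,0,2],[0,0,0],[0,0,0]],"delta_rot":[[0,0,0],[0,0,0],[0,0,0],[0,0,0]],"claw":[1,1,1,1]}'
python3 -c "
from h import *
go(645,-64,9.5,90.5)"
```

```text
time: 16.45
eef_pos: [645.6, -70.5, 80.9]
tcp_rot: [0.002, 1.0, -0.001, 0.0]
ft_force: [1.4, 0.5, 0.1]
width: 9.4
finger_force: 58.8
time: 16.78
eef_pos: [639.8, -64.3, 40.8]
tcp_rot: [-0.002, 1.0, 0.0, -0.004]
ft_force: [0.1, 0.0, -1.1]
width: 9.3
finger_force: 58.8
t 16.78 turn [ 0.  -0.4 -0.3] shift cm [-0.52  0.03  3.13] j [-0.1   0.66  0.14  1.06  0.   -0.1 ]
```

```bash
python3 -m handwheel '{"dp":[[-0.3,0,1.6],[0,0,1],[0,0,0.5],[0,0,0],[0,0,0]],"delta_rot":[[0,0,0],[0,0,0],[0,0,0],[0,0,0],[0,0,0]],"claw":[1,1,1,1,1]}'
python3 -m handwheel '{"dp":[[0,0,0],[0,0,0],[0,0,0],[0,0,0],[0,0,-1],[0,0,-3],[0,0,-3],[0,0,-3]],"delta_rot":[[0,0,0],[0,0,0],[0,0,0],[0,0,0],[0,0,0],[0,0,0],[0,0,-5],[0,0,-6]],"claw":[0.35,0.35,0.35,0.35,0.35,0.2,-1,-1]}'
python3 -c "
from h import *
go(441,29.5,70,101.5)"
```

```text
time: 17.2
eef_pos: [645.3, -64.5, 13.0]
tcp_rot: [-0.003, 1.0, 0.0, -0.0]
ft_force: [0.1, 0.0, -0.7]
width: 9.1
finger_force: 58.8
time: 17.87
eef_pos: [645.2, -64.6, 114.5]
tcp_rot: [-0.101, 0.995, 0.0, -0.0]
ft_force: [-0.2, 0.8, 0.1]
width: 57.0
finger_force: 0.0
t 17.87 turn [ 0.  -0.   0.1] shift cm [18.13 13.3   4.45] j [-0.1   0.6   0.25  1.22 -0.   -0.3 ]
```

```bash
python3 -m handwheel '{"dp":[[3.02,2.22,0],[3.02,2.22,0],[3.02,2.22,0],[3.02,2.22,0],[3.02,2.22,0],[3.02,2.22,0],[0,0,2],[0,0,2]],"delta_rot":[[0,0,0],[0,0,0],[0,0,0],[0,0,0],[0,0,0],[0,0,0],[0,0,0],[0,0,0]],"claw":[-1,-1,-1,-1,-1,-1,-1,-1]}'
python3 -m handwheel '{"dp":[[0,0,0],[0,0,0]],"delta_rot":[[0,0,0],[0,0,0]],"claw":[-1,-1]}'
python3 - <<'E'
from h import *
im=shot('w6');st=load('w6')
q=rect(im,st,(180,60,440,300),16,lambda h:(abs(h[...,0]-112)<14)&(h[...,1]>120)&(h[...,2]>40));print("handle",q[:3])
go(441,29.5,7,101.5)
m=r.snapshot('top')[:,:,::-1];m=cv2.resize(m[100:250,170:450],None,fx=2.5,fy=2.5,interpolation=cv2.INTER_CUBIC)
w=cv2.resize(im[60:260,150:500],(700,400))[:210]
cv2.imwrite('pics/t3.png',np.vstack([m,w]))
E
```

```text
time: 18.53
eef_pos: [441.6, 31.3, 75.0]
tcp_rot: [-0.099, 0.995, -0.0, 0.002]
ft_force: [1.6, -0.5, 0.4]
width: 85.6
finger_force: 0.0
time: 18.7
eef_pos: [441.3, 30.4, 73.3]
tcp_rot: [-0.099, 0.995, 0.0, -0.001]
ft_force: [0.6, 0.6, 0.1]
width: 85.6
finger_force: 0.0
handle (array([438.9,  29.7], dtype=float32), array([20. , 30.6], dtype=float32), np.float32(107.4))
t 18.75 turn [-0.   0.  -0.2] shift cm [ 0.15 -0.06  6.69] j [ 0.07  0.27 -0.4   0.9  -0.   -0.13]
```

View pics/t3.png

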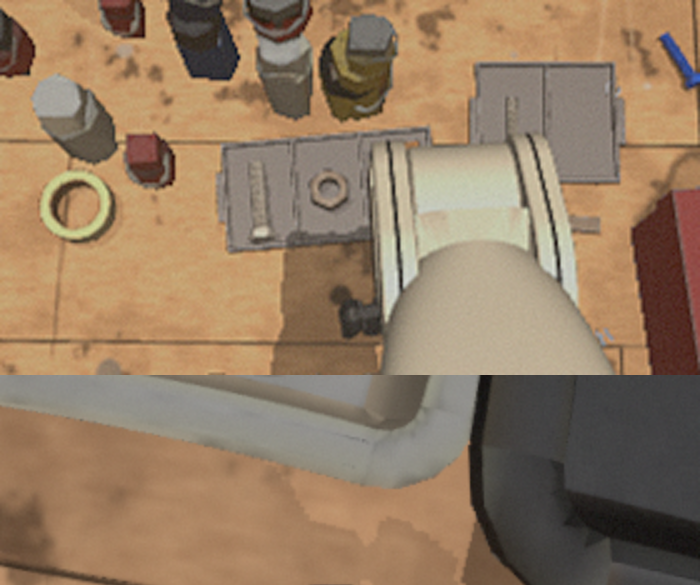

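```bash
python3 -m handwheel '{"dp":[[0,0,2.5],[0,0,2],[0,0,1.3],[0,0,0.8],[0,0,0],[0,0,0]],"delta_rot":[[0,0,0],[0,0,0],[0,0,0],[0,0,0],[0,0,0],[0,0,0]],"claw":[-1,-1,-1,-1,-1,-1]}'
python3 -m handwheel '{"dp":[[0,0,0],[0,0,0],[0,0,0],[0,0,0],[0,0,0],[0,0,0],[0,0,0]],"delta_rot":[[0,0,0],[0,0,0],[0,0,0],[0,0,0],[0,0,0],[0,0,0],[0,0,0]],"claw":[1,1,1,1,1,1,1]}'
python3 -m handwheel '{"dp":[[0,0,-2],[0,0,-3],[0,0,-3],[0,0,0],[0,0,0]],"delta_rot":[[0,0,0],[0,0,0],[0,0,6],[0,0,5],[0,0,0]],"claw":[1,1,1,1,1]}'
python3 - <<'E'
from h import *
im=shot('w7');go(628,-134,85,90.5)
cv2.imwrite("pics/w7c.png",cv2.resize(im[200:400,180:460],None,fx=2,fy=2))
E
```

```text
time: 19.3
eef_pos: [442.5, 30.3, 7.4]
tcp_rot: [-0.098, 0.995, -0.0, 0.0]
ft_force: [-0.7, -0.6, 0.1]
width: 85.0
finger_force: 0.0
time: 19.88
eef_pos: [442.4, 30.4, 7.9]
tcp_rot: [-0.098, 0.995, -0.0, 0.001]
ft_force: [-0.3, -0.6, 6.0]
width: 27.8
finger_force: 58.6
time: 20.3
eef_pos: [443.5, 30.5, 88.9]
tcp_rot: [-0.002, 1.0, 0.0, 0.002]
ft_force: [-0.3, -0.3, -0.8]
width: 27.7
finger_force: 59.8
t 20.35 turn [ 0.   0.1 -0.1] shift cm [-18.45 -16.61   0.25] j [ 0.07  0.25 -0.38  0.93  0.    0.06]
```

View pics/w7c.png

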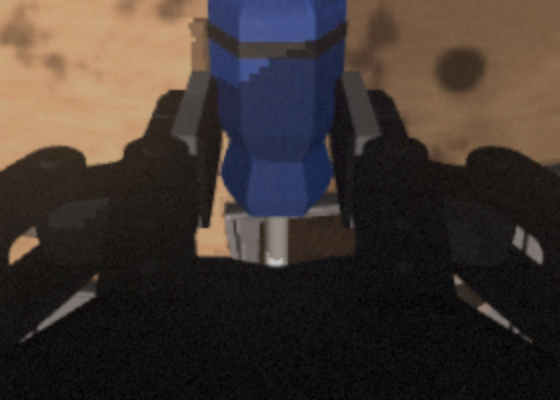

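```bash
python3 -m handwheel '{"dp":[[-2.66,-2.37,0],[-2.66,-2.37,0],[-2.66,-2.37,0],[-2.66,-2.37,0],[-2.66,-2.37,0],[-2.66,-2.37,0],[-2.66,-2.37,0],[0,0,0]],"delta_rot":[[0,0,0],[0,0,0],[0,0,0],[0,0,0],[0,0,0],[0,0,0],[0,0,0],[0,0,0]],"claw":[1,1,1,1,1,1,1,1]}'
python3 -m handwheel '{"dp":[[0,0,2],[0,0,2],[0,0,0],[0,0,0],[0,0,0]],"delta_rot":[[0,0,0],[0,0,0],[0,0,0],[0,0,0],[0,0,0]],"claw":[1,1,1,1,1]}'
python3 -c "
from h import *
go(630,-134,13,90.5)"
```

```text
time: 21.02
eef_pos: [632.2, -139.1, 83.6]
tcp_rot: [-0.002, 1.0, -0.001, 0.0]
ft_force: [1.3, 0.2, -0.8]
width: 28.1
finger_force: 59.8
time: 21.43
eef_pos: [628.4, -134.2, 46.6]
tcp_rot: [-0.003, 1.0, 0.0, -0.001]
ft_force: [0.1, 0.3, -1.8]
width: 27.8
finger_force: 59.8
t 21.43 turn [ 0.  -0.1 -0.1] shift cm [-0.16  0.02  3.36] j [-0.21  0.65  0.14  1.07  0.   -0.22]
```

```bash
python3 -m handwheel '{"dp":[[-0.15,0,1.6],[0,0,1],[0,0,0.8],[0,0,0],[0,0,0]],"delta_rot":[[0,0,0],[0,0,0],[0,0,0],[0,0,0],[0,0,0]],"claw":[1,1,1,1,1]}'
python3 -m handwheel '{"dp":[[0,0,0],[0,0,0],[0,0,0],[0,0,0],[0,0,-1],[0,0,-3],[0,0,-3],[0,0,-3]],"delta_rot":[[0,0,0],[0,0,0],[0,0,0],[0,0,0],[0,0,0],[0,0,0],[0,0,0],[0,0,0]],"claw":[0.1,0.1,0.1,0.1,0.1,0,0,0]}'
python3 -m handwheel '{"dp":[[3.5,0,-1],[3.5,0,-1],[3.5,0,-1],[3.5,0,-1],[3.5,0,0],[3.5,0,0],[3.5,0,0],[3,0,0]],"delta_rot":[[0,0,0],[0,0,0],[0,0,0],[0,0,0],[0,0,0],[0,0,0],[0,0,0],[0,0,0]],"claw":[0,0,0,0,0,0,0,0]}'
python3 -c "
from h import *
im=shot('w8')
m=r.snapshot('top')[:,:,::-1];m=cv2.resize(m[115:205,190:450],None,fx=3,fy=3,interpolation=cv2.INTER_CUBIC)
s=r.snapshot('scene')[:,:,::-1];s=cv2.resize(s[140:260,230:490],None,fx=2.6,fy=2.6,interpolation=cv2.INTER_CUBIC)
s=cv2.copyMakeBorder(s,0,0,0,m.shape[1]-s.shape[1],cv2.BORDER_CONSTANT)
cv2.imwrite('pics/t4.png',np.vstack([m,s]))"
```

```text
time: 21.85
eef_pos: [630.2, -134.3, 13.0]
tcp_rot: [-0.003, 1.0, 0.0, -0.0]
ft_force: [0.8, 0.1, -0.4]
width: 27.5
finger_force: 59.8
time: 22.52
eef_pos: [630.0, -134.4, 114.5]
tcp_rot: [-0.003, 1.0, 0.0, -0.0]
ft_force: [0.2, 0.1, 1.3]
width: 42.6
finger_force: 0.0
time: 23.18
eef_pos: [353.1, -135.7, 153.7]
tcp_rot: [-0.003, 1.0, -0.0, 0.0]
ft_force: [-0.5, 0.1, -0.0]
width: 42.8
finger_force: 0.0
```

View pics/t4.png

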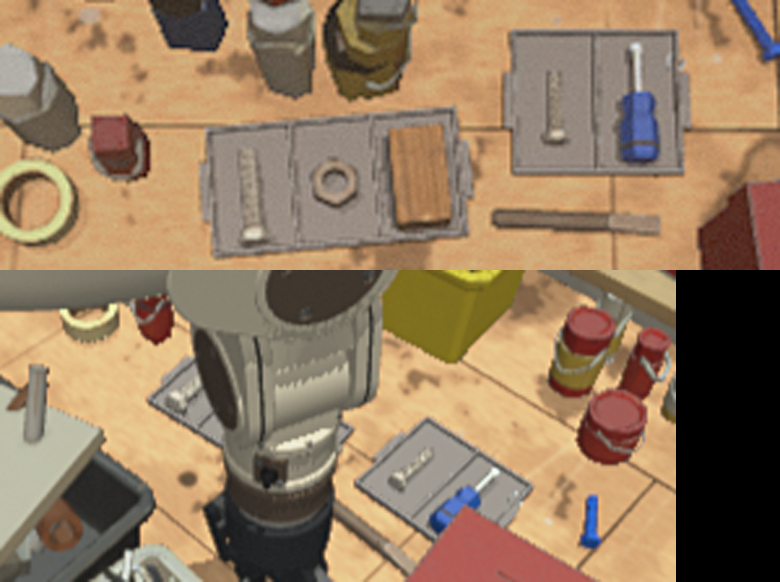

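The top view shows every part inside its own bay: big bolt (252,195), nut (334,183), offcut (420,175), small bolt (554,110) and stubby (638,105). The tape roll and chisel haven't moved, and the arm is clear with no force reading.

```bash
python3 -c "
from workcell import r
print(r.sign_off())"
```

```text
the job is handed in; nothing more can be done
None
```

I made up both kits and handed the job in at about 23 s of the 128 s allowed: the last picture shows each part in its own bay, the tape roll and chisel unmoved, and the robot clear, though the sign-off gave no verdict.

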